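# Put the washed pastry cutters back in their trays

### The job

Put the five washed pastry cutters on the counter away in the green trays: the round ones in the tray that already holds a round cutter, the square ones in the tray that already holds a square one, and the oblong one in the empty tray. Every cutter must end up standing upright on the floor of its tray, none on top of another, and the two cutters already in the trays are to be left where they are.

Things in the scene. Friction and masses are not known exactly. Their poses are not given: they have to be found in the camera images.
- round_a: Loose round pastry cutter: plain steel tube standing upright, 46 mm outside diameter, 40 mm high, wall 3 mm, open top and bottom, about 70 g. Origin: centre of its underside; z up.
- round_b: Loose round pastry cutter: plain steel tube standing upright, 46 mm outside diameter, 40 mm high, wall 3 mm, open top and bottom, about 70 g. Origin: centre of its underside; z up. Same as round_a.
- square_a: Loose square pastry cutter: plain steel square tube standing upright, 44 x 44 mm outside, 40 mm high, wall 3 mm, open top and bottom, about 70 g. Origin: centre of its underside; x and y square to its walls, z up.
- square_b: Loose square pastry cutter: plain steel square tube standing upright, 44 x 44 mm outside, 40 mm high, wall 3 mm, open top and bottom, about 70 g. Origin: centre of its underside; x and y square to its walls, z up. Same as square_a.
- bar: Loose oblong pastry cutter: plain steel rectangular tube standing upright, 26 mm (its x) x 60 mm (its y) outside, 40 mm high, wall 3 mm, open top and bottom, about 70 g. Origin: centre of its underside; z up.
- round_tray: Shallow green plastic tray, fixed to the counter, 120 (x) x 196 (y) x 35 (z) mm outside, walls and floor 5 mm (inside 110 x 186 mm, floor 5 mm above the counter). Origin: centre of its underside, on the counter; z up, y along its length. It already holds the round cutter round_kept near its -y end; the rest of it is free.
- square_tray: Shallow green plastic tray, fixed to the counter, 120 (x) x 196 (y) x 35 (z) mm outside, walls and floor 5 mm (inside 110 x 186 mm, floor 5 mm above the counter). Origin: centre of its underside, on the counter; z up, y along its length. It already holds the square cutter square_kept near its +y end; the rest of it is free.
- spare_tray: Shallow green plastic tray, fixed to the counter, 120 (x) x 196 (y) x 35 (z) mm outside, walls and floor 5 mm (inside 110 x 186 mm, floor 5 mm above the counter). Origin: centre of its underside, on the counter; z up, y along its length. It is empty.
- round_kept: Round cutter just like round_a, already standing in round_tray, about 58 mm from the tray's centre towards its -y end. To be left where it is.
- square_kept: Square cutter just like square_a, already standing in square_tray, about 58 mm from the tray's centre towards its +y end. To be left where it is.
Mind the look-alikes: they are no part of the job. What is shaped like the bar but red is not meant.

How it is judged:
At the end, for the whole second after the job is handed in: Each cutter stands on the floor of its own tray (round, square or spare): origin inside the walls, underside under 5 mm above the tray floor, upright within 0.1 rad, at rest. The two cutters already in trays still stand there, within 20 mm of where they were (x of round_a in the frame of round_tray between -0.05 and 0.05 m and y of round_a in the frame of round_tray between -0.09 and 0.09 m and z of round_a in the frame of round_tray between 0 and 0.01 m and angle between the z axis of each of round_a, round_b, round_kept and the z axis of round_tray, either way round below 0.1 rad and linear speed of each of round_a, round_b, square_a, square_b, bar, round_kept, square_kept below 0.02 m/s and angular speed of each of round_a, round_b, square_a, square_b, bar, round_kept, square_kept below 0.3 rad/s and x of round_b in the frame of round_tray between -0.05 and 0.05 m and y of round_b in the frame of round_tray between -0.09 and 0.09 m and z of round_b in the frame of round_tray between 0 and 0.01 m and x of square_a in the frame of square_tray between -0.05 and 0.05 m and y of square_a in the frame of square_tray between -0.09 and 0.09 m and z of square_a in the frame of square_tray between 0 and 0.01 m and angle between the z axis of each of square_a, square_b, square_kept and the z axis of square_tray, either way round below 0.1 rad and x of square_b in the frame of square_tray between -0.05 and 0.05 m and y of square_b in the frame of square_tray between -0.09 and 0.09 m and z of square_b in the frame of square_tray between 0 and 0.01 m and x of bar in the frame of spare_tray between -0.05 and 0.05 m and y of bar in the frame of spare_tray between -0.09 and 0.09 m and z of bar in the frame of spare_tray between 0 and 0.01 m and angle between the z axis of bar and the z axis of spare_tray, either way round below 0.1 rad and x of round_kept in the frame of round_tray between -0.05 and 0.05 m and y of round_kept in the frame of round_tray between -0.09 and 0.09 m and z of round_kept in the frame of round_tray between 0 and 0.01 m and x of square_kept in the frame of square_tray between -0.05 and 0.05 m and y of square_kept in the frame of square_tray between -0.09 and 0.09 m and z of square_kept in the frame of square_tray between 0 and 0.01 m and distance of each of round_kept, square_kept from where it was at the start of the episode below 0.02 m); the robot touches nothing.
It fails at once if a cutter that was already in a tray is shifted more than 20 mm (distance of any of round_kept, square_kept from where it was at the start of the episode above 0.02 m).
It also fails if it takes over 109 s, if anything falls off the work surface, if the arm or the gripper's body presses on something with over 40 N, if the wrist force passes 120 N, or if a joint passes its speed limit or range.

### The arm

A 6-joint arm with a two-finger parallel gripper is mounted at the origin on the work surface. World frame = base frame: x ahead of the robot, y to its left, z up, the work surface at z = 0. Lengths are in m, angles in rad, forces in N, time in s.
With the tool pointing down it reaches from about 0.225 to 0.875 m from the base axis. Payload 3.4 kg.
Tool frame: the origin (TCP) lies at the very end of the fingers, on their centre line; the grasp point (between the pads) lies 19 mm behind it; z points along the fingers, y is the line along which they close (so a half turn about z gives the same grasp; the last joint's range is limited). The gripper opens to 85 mm and grips with 20 to 120 N. Pads are 22 mm wide; open, the fingers measure 114 mm over their backs; the gripper's body (76 mm by 85 mm) begins 54 mm behind the grasp point. The pads swing forward as they close: fully open they stand 13 mm farther back than shut.
Start: joints at [1.052, 0.276, 1.505, -0, 1.361, -0.121], TCP at [0.223, 0.53, 0.205] pointing down, gripper open.
Joint ranges: [-2.89, 2.89], [-0.75, 2.08], [0.22, 2.7], [-1.18, 4.32], [0.11, 2.71], [-2.7, 2.7]. Speed limits (rad/s): [2.57, 2.57, 3.14, 3.14, 3.14, 3.14].

### API

Orientations are given as a unit quaternion [w, x, y, z].
In Python, from rig import manip, get_image, camera_info gives the robot as it stands. The module is installed in compiled form; this text tells all that it offers.
- The arm moves only by the shell command python3 -m crank 'ROWS' [FORCE]. ROWS is a JSON object of lists of equal length, an entry for each row: "translation": the shift along the tool's x, y, z in mm, a list of three; "roll": the turn about the tool's z in rad; "fingers": the opening, from 0 (shut) to 1 (fully open). A call has 1 to 8 rows; each row shifts and turns the commanded pose from where the row before left it, along the tool's axes as they then stand; what a row does not reach is not made up. A row lasts 1/10 s, in which the tool goes at most 50 mm and 8.59 degrees, less where a joint would pass 70% of its speed; a pose out of reach is approached as far as the arm can. A call is refused whole if a number of a shift passes 50 or a number of a turn 0.15, either way. A call with a gripper value outside its range is refused whole. The fingers move at their own pace and stop on an object; FORCE is the grip in N (left out, the last holds). Time passes only in rows, so rows that do not move let the fingers close. It gives the time, the measured TCP pose, the force, the opening and the grip force at its end, in the units of the state.
- manip.get_state(): the state, without advancing time (a new reading comes with each control period).
- get_image(name): name is "side" or "top" or "wrist"; returns the picture (400x640x3 uint8, blue, green, red); there is no depth.
- camera_info(name): a dict with "mtx" (3x3 intrinsics, pixels), "rvec" (rotation vector, rad) and "tvec" (3), from world to camera coordinates, as OpenCV has them. Camera axes: x right, y down, z forward; pixel columns grow to the right and rows downward; lengths in m; the calibration is good to about 2 mm. A picture is of the moment at which its call begins: read the wrist's pose just before it. camera_info takes no time and is no camera call; for the wrist camera it gives the pose at the moment of the call.
- manip.sign_off(): hands the job in; it is judged then, once.
The state is a dict: "clock": time; "qpos": joint angles; "qd": joint speeds; "effort": joint torques, N m; "position": TCP position; "ee_rot": TCP orientation; "contact_force": force on the tool from outside, world axes, zero at the start; "moment": the same for the moment, N m; "width": finger opening in m; "gripper_force": force on a finger pad.
Only numpy, scipy, OpenCV 4.12 (cv2) and the standard library are available. Lean on these libraries where they do the work, as an engineer would, in place of code of your own. Each camera call takes 0.05 s, during which the arm holds its last target. There are 200 camera calls.

## Working session

There is one attempt and no reset: what is moved stays moved. The work goes in short steps, Python scripts to look and compute and a shell command to move; the robot and the scene stay as the last step left them, time stands still between calls to the robot, and variables do not carry over. Pictures are saved under pics/ and viewed, at most 16 in all, crops included, and the job is handed in when it is done.

```bash
mkdir -p pics; python3 - <<'E'
from rig import manip,get_image,camera_info
import cv2
for n in("top","side"):
    cv2.imwrite(f"pics/{n}0.png",get_image(n)); c=camera_info(n); print(n,c)
s=manip.get_state(); print(s)
E
```

```text
top {'mtx': array([[455.84976448,   0.        , 311.90992586],
       [  0.        , 455.84976448, 193.21089717],
       [  0.        ,   0.        ,   1.        ]]), 'rvec': array([ 2.21358437, -2.21429248,  0.0742802 ]), 'tvec': array([-0.00870358,  0.42263032,  1.09337027])}
side {'mtx': array([[417.25406232,   0.        , 318.38206285],
       [  0.        , 417.25406232, 203.09809594],
       [  0.        ,   0.        ,   1.        ]]), 'rvec': array([ 2.07021757, -0.88739335,  0.44660376]), 'tvec': array([-0.30318142,  0.21115524,  0.72253459])}
{'clock': 0.1, 'qpos': array([ 1.05203464e+00,  2.76526444e-01,  1.50599421e+00, -1.17034507e-05,
        1.36070237e+00, -1.20996705e-01]), 'qd': array([-8.05375468e-04, -6.59628569e-04, -4.54789532e-03,  7.74374279e-06,
       -8.66568788e-04, -1.81973801e-03]), 'effort': array([ 1.31264936e-03, -4.17699552e+01, -2.46406013e+01, -1.85211998e-04,
        5.80301028e-03, -4.09855522e-05]), 'position': array([0.22248482, 0.52966145, 0.20433419]), 'ee_rot': array([-2.50904568e-04,  1.97572708e-01,  9.80287897e-01, -7.75632462e-04]), 'contact_force': array([-0.02758479, -0.11887817, -0.50416874]), 'moment': array([ 0.01167944, -0.00493846, -0.00896305]), 'gripper_force': 0.0, 'width': 0.08514024614712093}
```

View pics/top0.png

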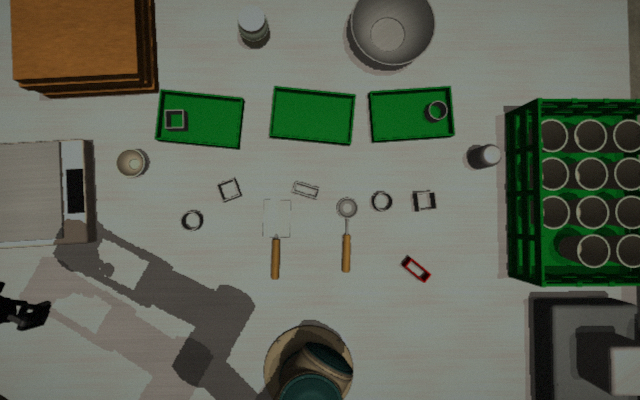

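View pics/side0.png

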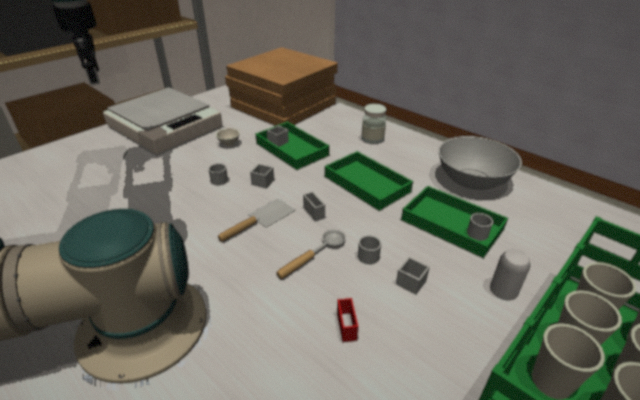

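The top view shows the square tray (200,118), spare tray (312,115) and round tray (411,115). The loose cutters are rounds at (192,219) and (381,201), squares at (230,189) and (424,201), and the bar at (306,189). The red bar at (416,268) is a decoy. I'll enlarge next.

```bash
cat > h.py <<'E'
import numpy as np,cv2
from rig import manip,get_image,camera_info
def world(n,uv,z,c=None):
    c=c or camera_info(n);R=cv2.Rodrigues(np.array(c["rvec"]))[0];t=np.array(c["tvec"]).ravel()
    p=cv2.undistortPoints(np.array(uv,float).reshape(-1,1,2),c["mtx"],None).reshape(-1,2)
    d=np.c_[p,np.ones(len(p))]@R; o=-R.T@t
    return o+d*((z-o[2])/d[:,2])[:,None]
E
python3 - <<'E'
import cv2
im=cv2.imread("pics/top0.png")
k=dict(fx=8,fy=8,interpolation=cv2.INTER_CUBIC)
L=[("rA",192,219),("sA",230,189),("bar",306,189),("rB",381,201),("sB",424,201)]
row=[cv2.resize(im[y-16:y+16,x-16:x+16],None,**k) for _,x,y in L]
row.append(row[0]*0)
import numpy as np
cv2.imwrite("pics/c1.png",np.vstack([np.hstack(row[:3]),np.hstack(row[3:])]))
cv2.imwrite("pics/c2.png",cv2.resize(im[80:160,150:465],None,fx=2.5,fy=2.5,interpolation=cv2.INTER_CUBIC))
E
```

```text
(no output)
```

View pics/c1.png

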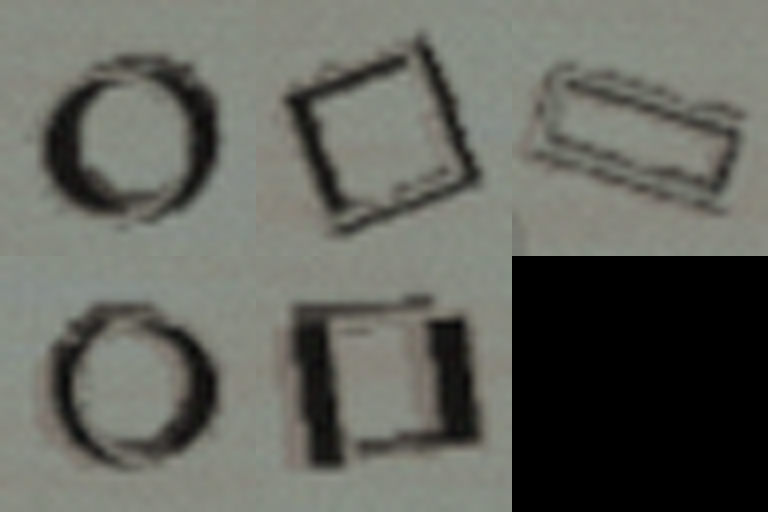

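View pics/c2.png

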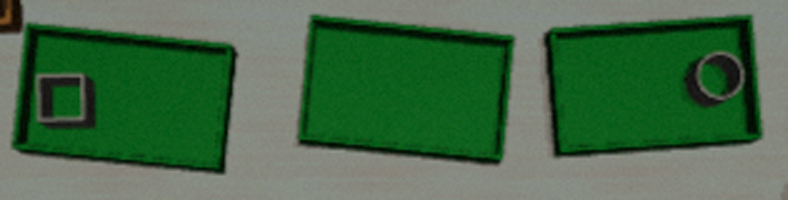

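The crops show rim and base edges, from which I estimate the base centres: rA (193.6,220.1), sA (229.9,190.4), bar (305.9,190.1), rB (381,201.1), sB (422.8,200.4). I'll check these with a wireframe overlay.

```bash
cat > ov.py <<'E'
from h import *
c=camera_info("top")
uv=dict(rA=(193.6,220.1),sA=(229.9,190.4),bar=(305.9,190.1),rB=(381,201.1),sB=(422.8,200.4))
d=dict(rA=(1,0),sA=(60,140),bar=(190,53),rB=(1,0),sB=(17,155)) # image dir of object's y
T=dict(sq=[(30,25),(236,46),(223,172),(12,150)],sp=[(311,17),(514,38),(501,161),(298,142)],ro=[(548,30),(751,16),(762,138),(556,155)])
im=cv2.imread("pics/top0.png");S=4;big=cv2.resize(im,None,fx=S,fy=S,interpolation=cv2.INTER_CUBIC)
def poly(P,col):
    p=cv2.projectPoints(np.array(P,float),c["rvec"],c["tvec"],c["mtx"],None)[0].reshape(-1,2)
    cv2.polylines(big,[np.int32((p+.5)*S)],True,col,1)
def rect(x,y,a,w,l,z): # long axis along a
    u=np.array([np.cos(a),np.sin(a)]);v=np.array([-u[1],u[0]])
    return [(*(np.array([x,y])+i*u*l/2+j*v*w/2),z) for i,j in((1,1),(1,-1),(-1,-1),(-1,1))]
for k in uv:
    p=world("top",[uv[k]],0,c)[0];q=world("top",[np.add(uv[k],np.array(d[k])/10)],0,c)[0]-p
    a=np.arctan2(q[1],q[0]);print(k,p[:2].round(4),"dir deg",np.degrees(a).round(1))
    for z,col in((0,(0,255,255)),(.04,(255,0,255))):
        if k[0]=='r': P=[(p[0]+.023*np.cos(t),p[1]+.023*np.sin(t),z) for t in np.linspace(0,6.28,40)]
        else: P=rect(p[0],p[1],a,*((.026,.06) if k=='bar' else (.044,.044)),z)
        poly(P,col)
for k in T:
    P=world("top",np.array(T[k])/2.5+[150,80],.03,c);m=P.mean(0)
    e=P[0]-P[1]+P[3]-P[2];a=np.arctan2(e[1],e[0]);print(k,m[:2].round(4),"y dir deg",np.degrees(a).round(1))
    for z,col in((0,(0,255,255)),(.035,(255,0,255))): poly(rect(m[0],m[1],a,.12,.196,z),col)
print(world("top",[(150+62/2.5,80+98/2.5),(150+719/2.5,80+76/2.5)],.045,c).round(3))
cv2.imwrite("pics/ov.png",cv2.resize(big[80*S:240*S,150*S:465*S],None,fx=.634,fy=.634,interpolation=cv2.INTER_AREA))
E
python3 ov.py
```

```text
rA [0.3579 0.2767] dir deg -90.1
sA [0.4298 0.1899] dir deg -156.6
bar [0.4306 0.0056] dir deg -105.6
rB [ 0.4037 -0.178 ] dir deg -90.0
sB [ 0.4054 -0.2809] dir deg -174.3
sq [0.5972 0.2565] y dir deg 84.3
sp [ 0.6068 -0.0098] y dir deg 84.6
ro [ 0.6126 -0.2484] y dir deg 94.6
[[ 0.594  0.312  0.045]
 [ 0.618 -0.306  0.045]]
```

View pics/ov.png

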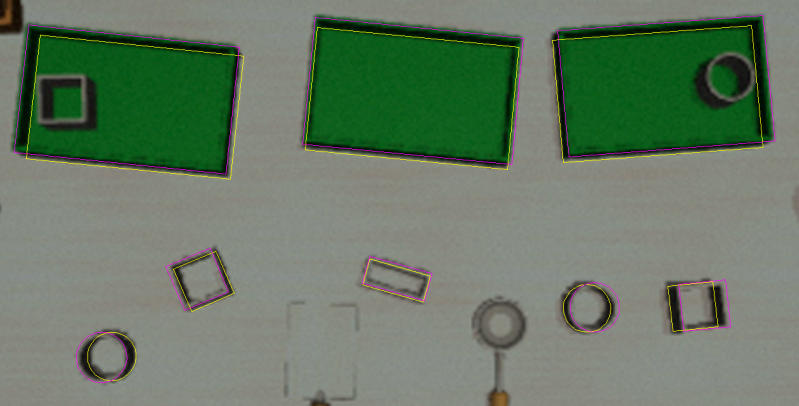

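Overlay: the wireframes fit the cutters and trays to within about 2 mm, and the sizes match. Next is a helper that turns targets into tool-frame shifts.

```bash
cat > go.py <<'E'
import sys,numpy as np
from scipy.spatial.transform import Rotation as Ro
from rig import manip
TR=dict(sq=(.5972,.2565,84.3),sp=(.6068,-.0098,84.6),ro=(.6126,-.2484,94.6))
def slot(t,y):
    X,Y,a=TR[t];a=np.radians(a);return X+y*np.cos(a),Y+y*np.sin(a),TR[t][2]-90
P=dict(rA=(.3579,.2767,5),rB=(.4037,-.178,5),sB=(.4054,-.2809,5.7),sA=(.4298,.1899,23.4),bar=(.4306,.0056,-15.6),
 ro1=slot('ro',.060),ro2=slot('ro',.002),sq1=slot('sq',-.060),sq2=slot('sq',-.002),sp1=slot('sp',0))
s=manip.get_state();p=s["position"].copy();w,x,y,z=s["ee_rot"];R=Ro.from_quat([x,y,z,w]).as_matrix()
yaw=np.degrees(np.arctan2(R[1,1],R[0,1]))
print("t %.1f"%s["clock"],"pos",p.round(4),"yaw %.1f"%yaw,"tilt",R[:,2].round(3),"w %.3f gf %.1f"%(s["width"],s["gripper_force"]),"q",s["qpos"].round(2),"F",s["contact_force"].round(1))
for a in sys.argv[1:]: # name:z
    n,h=a.split(":");X,Y,A=P[n];dr=(yaw-A+90)%180-90
    th=np.radians(yaw-dr);ty=np.array([np.cos(th),np.sin(th)]);tx=np.array([-ty[1],ty[0]])
    d=np.array([X,Y])-p[:2];print(n,"roll %.3f"%np.radians(dr),"then xyz mm",np.round([1e3*d@tx,1e3*d@ty,1e3*(p[2]-float(h))],1), "world",np.round([X,Y],3))
    p[:]=X,Y,float(h);yaw-=dr
print("toolx",R[:,0].round(2))
E
python3 go.py rA:.12 rA:.008 ro1:.12 ro1:.014
```

```text
t 0.1 pos [0.2225 0.5297 0.2043] yaw 67.2 tilt [-0.001 -0.001 -1.   ] w 0.085 gf 0.0 q [ 1.05  0.28  1.51 -0.    1.36 -0.12] F [-0.  -0.1 -0.5]
rA roll 1.086 then xyz mm [-263.8  112.9   84.3] world [0.358 0.277]
rA roll -0.000 then xyz mm [  0.   0. 112.] world [0.358 0.277]
ro1 roll 0.007 then xyz mm [-483.8  211.8 -112. ] world [ 0.608 -0.189]
ro1 roll 0.000 then xyz mm [  0.   0. 106.] world [ 0.608 -0.189]
toolx [-0.92  0.39  0.  ]
```

```bash
python3 -m crank '{"translation":[[0,0,0],[0,0,0],[0,0,0],[0,0,0],[0,0,0],[0,0,0],[0,0,0],[0,0,0]],"roll":[0.136,0.136,0.136,0.136,0.136,0.136,0.136,0.134],"fingers":[1,1,1,1,1,1,1,1]}' 60
python3 -m crank '{"translation":[[-36,16,12],[-36,16,12],[-36,16,12],[-36,16,12],[-36,16,12],[-36,16,12],[-36,16,12],[-12,1,0]],"roll":[0,0,0,0,0,0,0,0],"fingers":[1,1,1,1,1,1,1,1]}'
python3 go.py rA:.12
python3 - <<'E'
from h import *
c=camera_info("wrist");print(c);cv2.imwrite("pics/w1.png",get_image("wrist"))
E
```

```text
clock: 0.9
position: [0.2226, 0.5298, 0.2046]
ee_rot: [0.0, 0.678, 0.735, -0.001]
contact_force: [-1.2, 0.6, -0.5]
width: 0.0857
gripper_force: 0.0
clock: 1.7
position: [0.3585, 0.2736, 0.1195]
ee_rot: [0.0, 0.677, 0.736, -0.002]
contact_force: [-1.1, -0.4, -0.2]
width: 0.0847
gripper_force: 0.0
t 1.7 pos [0.3585 0.2736 0.1195] yaw 4.8 tilt [-0.003 -0.003 -1.   ] w 0.085 gf 0.0 q [ 0.5   0.16  1.89 -0.    1.09  0.42] F [-1.1 -0.4 -0.2]
rA roll -0.003 then xyz mm [ 3.1 -0.3 -0.5] world [0.358 0.277]
toolx [-0.08  1.   -0.  ]
{'mtx': array([[343.79886387,   0.        , 318.35633756],
       [  0.        , 343.79886387, 200.54862182],
       [  0.        ,   0.        ,   1.        ]]), 'rvec': array([-2.84598602, -0.11999904, -0.0139772 ]), 'tvec': array([-0.38064346,  0.2198269 ,  0.36751814])}
```

View pics/w1.png

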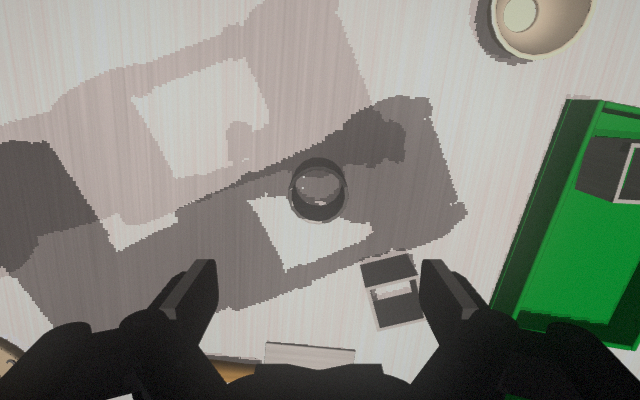

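The wrist view shows rA's rim centred near (318,186), with the base slightly lower. I'll check this against the top-camera estimate.

```bash
python3 - <<'E'
from h import *
c=camera_info("wrist")
p=np.array([[.3579,.2767,z] for z in(0,.04)]);print(cv2.projectPoints(p,c["rvec"],c["tvec"],c["mtx"],None)[0].round(1).tolist())
print(world("wrist",[(318,185)],.04,c),world("wrist",[(290,185),(346,185)],.04,c))
E
```

```text
[[[317.9, 182.6]], [[317.7, 195.3]]]
[[0.35749188 0.28468383 0.04      ]] [[0.33675001 0.28292695 0.04      ]
 [0.37822527 0.28644    0.04      ]]
```

The base (182.6) and top (195.3) with radius about 27 give a silhouette of 157–222, which is what the picture shows. The top-camera estimate holds, so I'll grasp.

```bash
python3 -m crank '{"translation":[[3,0,20],[0,0,40],[0,0,40],[0,0,12],[0,0,0],[0,0,0],[0,0,0],[0,0,0]],"roll":[0,0,0,0,0,0,0,0],"fingers":[1,1,1,1,0,0,0,0]}' 60
python3 -m crank '{"translation":[[0,0,0],[0,0,0],[0,0,0],[0,0,0]],"roll":[0,0,0,0],"fingers":[0,0,0,0]}'
python3 go.py rA:.12 ro1:.12
```

```text
clock: 2.55
position: [0.3597, 0.2816, 0.0115]
ee_rot: [0.0, 0.676, 0.737, 0.003]
contact_force: [-0.3, 0.3, -0.2]
width: 0.0334
gripper_force: 0.0
clock: 2.95
position: [0.358, 0.2799, 0.0092]
ee_rot: [0.0, 0.676, 0.737, 0.0]
contact_force: [0.2, -0.6, -0.7]
width: 0.0021
gripper_force: 56.5
t 3.0 pos [0.358  0.2799 0.0092] yaw 5.0 tilt [ 0.  0. -1.] w 0.002 gf 56.5 q [0.51 0.31 2.04 0.   0.8  0.42] F [ 0.2 -0.6 -0.7]
rA roll -0.000 then xyz mm [  -3.2   -0.4 -110.8] world [0.358 0.277]
ro1 roll 0.007 then xyz mm [-483.8  211.8    0. ] world [ 0.608 -0.189]
toolx [-0.09  1.    0.  ]
```

```bash
python3 - <<'E'
from h import *
a=get_image("wrist");b=cv2.resize(get_image("side")[60:260,130:450],None,fx=2,fy=2)
cv2.imwrite("pics/w2.png",np.hstack([a[100:],b[:300]])[:, :1280]); cv2.imwrite("pics/w2.png",cv2.resize(np.vstack([a[130:],cv2.resize(b,(640,330))]),None,fx=1,fy=1))
E
```

```text
(no output)
```

View pics/w2.png

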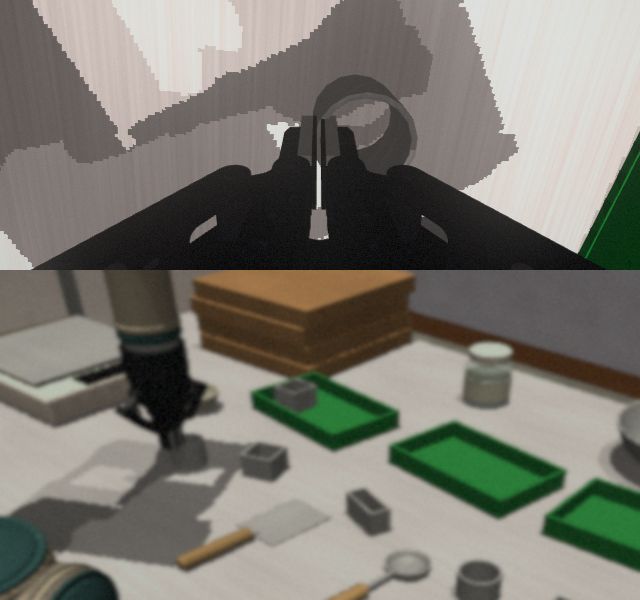

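The fingers started closing before the descent had finished, and the picture shows one finger inside the ring, clamping its left wall (ring centre near (363,252)). I'll open a little, lift and re-measure.

```bash
python3 -m crank '{"translation":[[0,0,0],[0,0,0],[0,0,0],[0,0,-40],[0,0,-40],[0,0,-30],[0,0,0],[0,0,0]],"roll":[0,0,0,0,0,0,0,0],"fingers":[0.2,0.2,0.2,0.2,0.2,0.3,1,1]}' 60
python3 -m crank '{"translation":[[0,0,0],[0,0,0],[0,0,0]],"roll":[0,0,0],"fingers":[1,1,1]}'
python3 go.py
python3 - <<'E'
from h import *
c=camera_info("wrist");im=get_image("wrist");cv2.imwrite("pics/w3.png",im)
t=get_image("top")
cv2.imwrite("pics/w3.png",np.vstack([im[:330],cv2.resize(t[175:240,160:300],(560,260),interpolation=cv2.INTER_CUBIC)if 0 else cv2.copyMakeBorder(cv2.resize(t[175:240,160:300],(560,260),interpolation=cv2.INTER_CUBIC),0,0,0,80,0)]))
np.savez("w3.npz",**{k:c[k] for k in c})
E
```

```text
clock: 3.85
position: [0.3581, 0.28, 0.1195]
ee_rot: [0.0, 0.676, 0.737, 0.001]
contact_force: [-0.5, -0.1, 0.1]
width: 0.0537
gripper_force: 0.0
clock: 4.15
position: [0.3573, 0.2795, 0.118]
ee_rot: [-0.0, 0.676, 0.737, -0.001]
contact_force: [-0.3, 0.1, 0.1]
width: 0.0858
gripper_force: 0.0
t 4.2 pos [0.3573 0.2795 0.118 ] yaw 5.0 tilt [-0.002 -0.001 -1.   ] w 0.086 gf 0.0 q [0.51 0.17 1.89 0.   1.09 0.42] F [-0.3  0.1  0.1]
toolx [-0.09  1.   -0.  ]
```

View pics/w3.png

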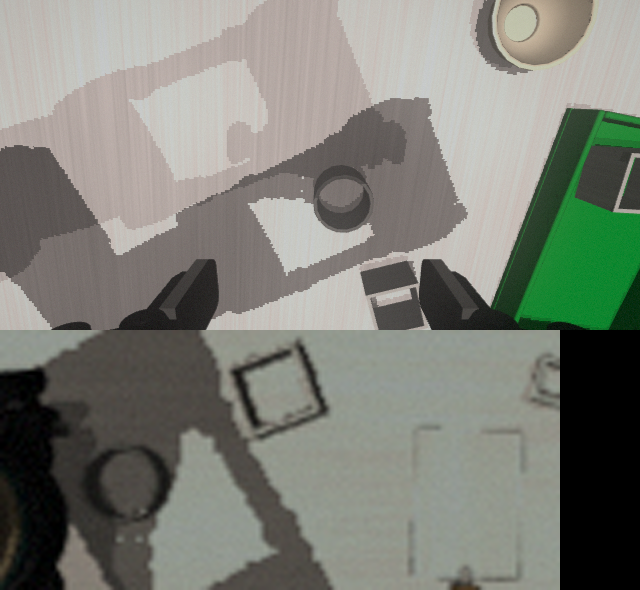

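The ring is upright on the counter: its wrist silhouette covers columns 314–373 and rows 165–232, so the base centre is near (343,191) and the rim centre near (344,204).

```bash
python3 - <<'E'
from h import *
c=np.load("w3.npz")
print(world("wrist",[(343,191),(318,183)],0,c),world("wrist",[(344,204)],.04,c))
# top: crop x4 from (160,175); base approx
print(world("top",[(160+133/4,175+(482-330)/4)],0))
E
```

```text
[[0.37933311 0.27802855 0.        ]
 [0.35727651 0.28320465 0.        ]] [[0.37734987 0.27857543 0.04      ]]
[[0.37507459 0.27770052 0.        ]]
```

```bash
sed -i 's/rA=(.3579,.2767,5)/rA=(.378,.278,5)/' go.py; python3 go.py rA:.12 rA:.008
python3 -m crank '{"translation":[[0,20,0],[0,0,40],[0,0,40],[0,0,28],[0,0,0],[0,0,0],[0,0,0],[0,0,0]],"roll":[0,0,0,0,0,0,0,0],"fingers":[1,1,1,1,1,1,1,1]}' 60
python3 -m crank '{"translation":[[0,0,0],[0,0,0],[0,0,0],[0,0,0],[0,0,0],[0,0,0]],"roll":[0,0,0,0,0,0],"fingers":[0.3,0.3,0.3,0.3,0.3,0.3]}'
python3 go.py rA:.12 ro1:.12
```

```text
t 4.2 pos [0.3576 0.2797 0.1183] yaw 5.0 tilt [-0.001 -0.001 -1.   ] w 0.085 gf 0.0 q [0.51 0.17 1.89 0.   1.09 0.42] F [-0.  -1.1  0.2]
rA roll -0.000 then xyz mm [-3.5 20.2 -1.7] world [0.378 0.278]
rA roll 0.000 then xyz mm [  0.   0. 112.] world [0.378 0.278]
toolx [-0.09  1.   -0.  ]
clock: 5.05
position: [0.3793, 0.2825, 0.0127]
ee_rot: [0.001, 0.676, 0.737, 0.002]
contact_force: [-0.3, 0.1, 0.2]
width: 0.0852
gripper_force: 0.0
clock: 5.65
position: [0.381, 0.2828, 0.0132]
ee_rot: [0.002, 0.675, 0.737, 0.003]
contact_force: [1.2, -1.7, 11.7]
width: 0.0256
gripper_force: 6.0
t 5.7 pos [0.381  0.2828 0.0132] yaw 5.0 tilt [ 0.006  0.002 -1.   ] w 0.026 gf 6.0 q [ 0.49  0.32  2.   -0.    0.82  0.41] F [ 1.2 -1.7 11.7]
rA roll 0.000 then xyz mm [  -4.5   -3.4 -106.8] world [0.378 0.278]
ro1 roll 0.007 then xyz mm [-483.5  191.6    0. ] world [ 0.608 -0.189]
toolx [-0.09  1.    0.  ]
```

```bash
python3 - <<'E'
from h import *
a=get_image("wrist")[130:]
s=get_image("side");b=cv2.resize(s[100:220,150:310],(640,330) and (440,330),interpolation=cv2.INTER_CUBIC)
cv2.imwrite("pics/w4.png",np.vstack([a,cv2.copyMakeBorder(b,0,0,0,200,0)]))
E
```

```text
(no output)
```

View pics/w4.png

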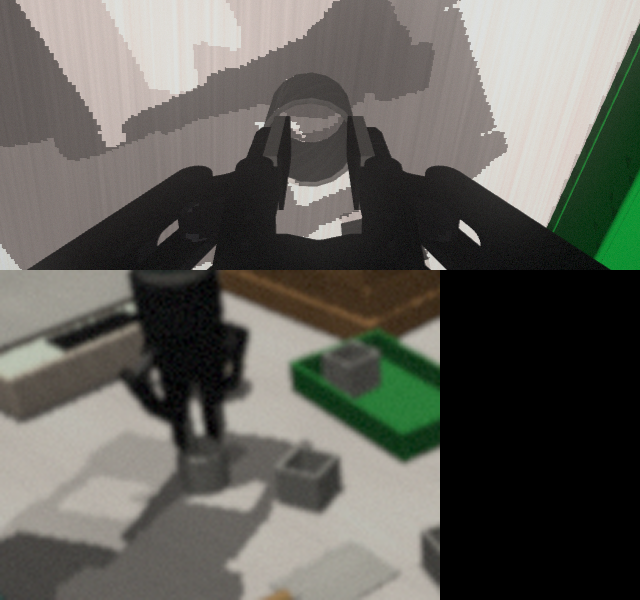

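```bash
python3 - <<'E'
from h import *
c=camera_info("wrist");s=manip.get_state();p=s["position"];R=cv2.Rodrigues(c["rvec"])[0];print("cam",-R.T@c["tvec"],"axis",R[2],p,s["width"],s["contact_force"])
f=lambda q:cv2.projectPoints(np.array(q,float),c["rvec"],c["tvec"],c["mtx"],None)[0].reshape(-1,2).round(0).tolist()
print("tcp",f([p,p+[0,0,.019]]))
for z in(0,.04):
  uv=np.array([f([[.378+.023*np.cos(t)+dx,.278+.023*np.sin(t)+dy,z] for t in np.linspace(0,6.28,60)]) for dx,dy in((0,0),)])[0]
  print(z,uv.min(0),uv.max(0))
E
```

```text
cam [0.37431113 0.35577672 0.18145559] axis [ 0.03146715 -0.28290154 -0.95863264] [0.38105271 0.2827775  0.01325214] 0.02544442585402246 [-0.38612559 -0.69444425 11.98065872]
tcp [[317.0, 243.0], [317.0, 259.0]]
0 [270. 202.] [351. 277.]
0.04 [259. 229.] [360. 319.]
```

The ring stands where expected, but the fingers slid over its rim (Fz = +12 N at TCP z = 13 mm). That means the real fingertips end well above the stated TCP when open. I'll reopen and probe lower in small steps, watching the force.

```bash

python3 -m crank '{"translation":[[0,0,-40],[0,0,-10],[0,0,0],[0,0,0],[0,0,0],[0,0,0]],"roll":[0,0,0,0,0,0],"fingers":[0.3,1,1,1,1,1]}'
python3 go.py rA:.02
python3 - <<'E'
from h import *
cv2.imwrite("pics/w5.png",cv2.resize(get_image("side")[80:230,130:330],None,fx=4,fy=4,interpolation=cv2.INTER_CUBIC))
c=camera_info("side");p=manip.get_state()["position"]
pts=[p+[dx,0,h] for h in(0,.01,.02,.03) for dx in(-.05,.05)]
print(p,((cv2.projectPoints(np.array(pts),c["rvec"],c["tvec"],c["mtx"],None)[0].reshape(-1,2)-[130,80]+.5)*4).round())
E
```

```text
clock: 6.35
position: [0.3771, 0.2812, 0.06]
ee_rot: [-0.0, 0.676, 0.737, -0.001]
contact_force: [0.0, -0.6, -0.3]
width: 0.0854
gripper_force: 0.0
t 6.3 pos [0.3771 0.2812 0.06  ] yaw 5.0 tilt [-0.002 -0.001 -1.   ] w 0.085 gf 0.0 q [0.49 0.26 1.94 0.   0.95 0.41] F [ 0.  -0.6 -0.3]
rA roll -0.000 then xyz mm [-3.3  0.6 40. ] world [0.378 0.278]
toolx [-0.09  1.   -0.  ]
[0.37724783 0.28129195 0.06011319] [[300. 339.]
 [429. 281.]
 [297. 326.]
 [428. 268.]
 [294. 311.]
 [426. 254.]
 [292. 297.]
 [424. 240.]]
```

View pics/w5.png

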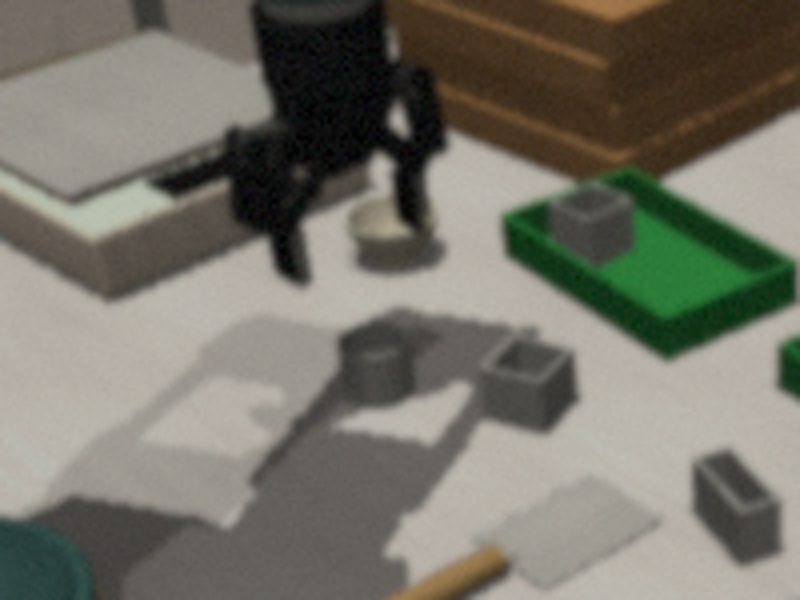

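The fingertips show at (297,283) and (415,228), which projects to about 40 mm above the reported TCP. So the true tips are about 38 mm behind the TCP when open and about 25 mm when shut, with no lateral shift. I need to go about 25 mm lower, easing down with force checks.

```bash

python3 -m crank '{"translation":[[-3,0,30],[0,0,20],[0,0,10],[0,0,5],[0,0,0],[0,0,0],[0,0,0]],"roll":[0,0,0,0,0,0,0],"fingers":[1,1,1,1,1,1,1]}'
python3 -m crank '{"translation":[[0,0,4],[0,0,3],[0,0,0],[0,0,0]],"roll":[0,0,0,0],"fingers":[1,1,1,1]}' 
python3 -m crank '{"translation":[[0,0,0],[0,0,0],[0,0,0],[0,0,0],[0,0,0],[0,0,0]],"roll":[0,0,0,0,0,0],"fingers":[0.3,0.3,0.3,0.3,0.3,0.3]}' 40
python3 go.py rA:.06 ro1:.06
```

```text
clock: 7.1
position: [0.3789, 0.2791, -0.0031]
ee_rot: [0.0, 0.676, 0.737, 0.001]
contact_force: [-0.8, 0.2, -0.8]
width: 0.0857
gripper_force: 0.0
clock: 7.5
position: [0.3781, 0.2787, -0.011]
ee_rot: [-0.0, 0.676, 0.737, -0.0]
contact_force: [0.4, 0.5, 0.8]
width: 0.0854
gripper_force: 0.0
clock: 8.1
position: [0.3782, 0.2787, -0.0105]
ee_rot: [0.0, 0.676, 0.737, 0.0]
contact_force: [-0.5, -1.0, 5.1]
width: 0.0454
gripper_force: 40.5
t 8.1 pos [ 0.3782  0.2787 -0.0105] yaw 5.0 tilt [ 0.  0. -1.] w 0.045 gf 40.5 q [0.49 0.35 2.03 0.   0.76 0.4 ] F [-0.5 -1.   5.1]
rA roll -0.000 then xyz mm [ -0.7  -0.3 -70.5] world [0.378 0.278]
ro1 roll 0.007 then xyz mm [-483.5  191.6    0. ] world [ 0.608 -0.189]
toolx [-0.09  1.    0.  ]
```

Gripped (45 mm, 40 N). Now lift and carry.

```bash

python3 -m crank '{"translation":[[0,0,-20],[0,0,-30],[0,0,-30],[-22,9,0],[-42,17,0],[-42,17,0],[-42,17,0],[-42,17,0]],"roll":[0,0,0,0,0,0,0,0],"fingers":[0.3,0.3,0.3,0.3,0.3,0.3,0.3,0.3]}'
python3 -m crank '{"translation":[[-42,17,0],[-42,17,0],[-42,17,0],[-42,17,0],[-42,17,0],[-42,17,0],[-42,12,0],[0,0,0]],"roll":[0,0,0,0,0,0,0,0],"fingers":[0.3,0.3,0.3,0.3,0.3,0.3,0.3,0.3]}'
python3 -m crank '{"translation":[[0,0,0],[0,0,0]],"roll":[0,0],"fingers":[0.3,0.3]}'
python3 go.py ro1:.07 ro1:-.004
```

```text
clock: 8.9
position: [0.4719, 0.0945, 0.0689]
ee_rot: [-0.0, 0.676, 0.737, 0.0]
contact_force: [1.2, 0.3, -0.1]
width: 0.0454
gripper_force: 41.2
clock: 9.7
position: [0.6133, -0.1931, 0.0684]
ee_rot: [0.002, 0.677, 0.736, -0.0]
contact_force: [0.3, -0.4, -0.9]
width: 0.0449
gripper_force: 41.2
clock: 9.9
position: [0.6095, -0.1858, 0.0684]
ee_rot: [-0.001, 0.676, 0.737, -0.0]
contact_force: [-1.0, 0.8, -1.3]
width: 0.0453
gripper_force: 41.2
t 9.9 pos [ 0.6095 -0.1858  0.0684] yaw 5.0 tilt [-0.002  0.001 -1.   ] w 0.045 gf 41.2 q [-0.41  0.47  1.56  0.    1.12 -0.49] F [-1.   0.8 -1.3]
ro1 roll 0.007 then xyz mm [-2.7 -1.9 -1.6] world [ 0.608 -0.189]
ro1 roll 0.000 then xyz mm [ 0.  0. 74.] world [ 0.608 -0.189]
toolx [-0.09  1.    0.  ]
```

```bash

python3 -m crank '{"translation":[[-3,-2,20],[0,0,25],[0,0,15],[0,0,9],[0,0,3],[0,0,0],[0,0,0],[0,0,0]],"roll":[0,0,0,0,0,0,0,0],"fingers":[0.3,0.3,0.3,0.3,0.3,0.3,0.3,0.3]}'
python3 -m crank '{"translation":[[0,0,0],[0,0,0],[0,0,0],[0,0,-20],[0,0,-30],[0,0,-24],[0,0,0]],"roll":[0,0,0,0,0,0,0],"fingers":[0.7,0.7,0.7,0.7,0.7,1,1]}'
python3 go.py rB:.07 rB:-.013
```

```text
clock: 10.7
position: [0.6095, -0.1902, -0.0019]
ee_rot: [0.001, 0.676, 0.737, 0.0]
contact_force: [0.4, 0.3, -0.1]
width: 0.0451
gripper_force: 41.2
clock: 11.4
position: [0.6116, -0.1913, 0.075]
ee_rot: [0.004, 0.676, 0.737, 0.001]
contact_force: [0.4, -0.4, -0.2]
width: 0.0848
gripper_force: 0.0
t 11.4 pos [ 0.6116 -0.1913  0.075 ] yaw 5.0 tilt [ 0.007 -0.003 -1.   ] w 0.085 gf 0.0 q [-0.41  0.46  1.55  0.    1.12 -0.5 ] F [ 0.4 -0.4 -0.2]
rB roll -0.000 then xyz mm [  31.3 -205.9    5. ] world [ 0.404 -0.178]
rB roll 0.000 then xyz mm [ 0.  0. 83.] world [ 0.404 -0.178]
toolx [-0.09  1.   -0.  ]
```

```bash

python3 -m crank '{"translation":[[6,-41,0],[6,-41,0],[6,-41,0],[6,-41,0],[6,-41,5],[0,0,0],[0,0,0],[0,0,0]],"roll":[0,0,0,0,0,0,0,0],"fingers":[1,1,1,1,1,1,1,1]}' 
python3 go.py rB:-.013
python3 - <<'E'
from h import *
t=get_image("top");a=cv2.resize(t[80:160,360:470],None,fx=5,fy=5,interpolation=cv2.INTER_CUBIC)[:,:550]
w=cv2.resize(get_image("wrist"),(550,344))[:200]
cv2.imwrite("pics/t6.png",np.vstack([a,w]))
E
```

```text
clock: 12.2
position: [0.4033, -0.1787, 0.0662]
ee_rot: [0.001, 0.676, 0.737, 0.0]
contact_force: [0.0, -0.4, 0.0]
width: 0.0851
gripper_force: 0.0
t 12.2 pos [ 0.4033 -0.1787  0.0662] yaw 5.0 tilt [ 0.002 -0.001 -1.   ] w 0.085 gf 0.0 q [-0.58  0.21  1.99  0.    0.94 -0.66] F [ 0.  -0.4  0. ]
rB roll -0.000 then xyz mm [ 0.6  0.4 79.2] world [ 0.404 -0.178]
toolx [-0.09  1.   -0.  ]
```

View pics/t6.png

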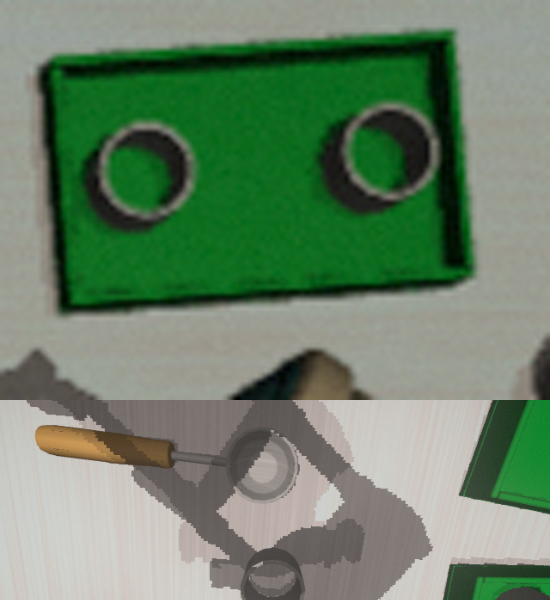

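rA stands upright in the round tray at (146,172) in the enlarged crop, with the kept ring untouched at (390,150). rB is ahead of the gripper.

```bash

python3 -m crank '{"translation":[[0,0,30],[0,0,25],[0,0,15],[0,0,9],[0,0,0],[0,0,0],[0,0,0],[0,0,0]],"roll":[0,0,0,0,0,0,0,0],"fingers":[1,1,1,1,1,1,1,1]}' 
python3 -m crank '{"translation":[[0,0,0],[0,0,0],[0,0,0],[0,0,0],[0,0,0],[0,0,0]],"roll":[0,0,0,0,0,0],"fingers":[0.3,0.3,0.3,0.3,0.3,0.3]}' 40
python3 -m crank '{"translation":[[0,0,-20],[0,0,-30],[0,0,-30],[0,0,0]],"roll":[0,0,0,0],"fingers":[0.3,0.3,0.3,0.3]}'
python3 go.py ro2:.07
```

```text
clock: 13.1
position: [0.4027, -0.1784, -0.0122]
ee_rot: [0.001, 0.676, 0.737, 0.0]
contact_force: [0.9, 0.1, -0.7]
width: 0.0854
gripper_force: 0.0
clock: 13.7
position: [0.4021, -0.1781, -0.0125]
ee_rot: [0.0, 0.676, 0.737, 0.0]
contact_force: [-0.5, -0.1, 5.8]
width: 0.0441
gripper_force: 40.8
clock: 14.1
position: [0.4046, -0.1796, 0.0702]
ee_rot: [0.004, 0.676, 0.737, 0.001]
contact_force: [1.4, -0.5, 0.2]
width: 0.0439
gripper_force: 41.2
t 14.1 pos [ 0.4046 -0.1796  0.0702] yaw 5.0 tilt [ 0.007 -0.004 -1.   ] w 0.044 gf 41.2 q [-0.58  0.2   1.99  0.    0.95 -0.66] F [ 1.4 -0.5  0.2]
ro2 roll 0.007 then xyz mm [-8.320e+01  2.018e+02  2.000e-01] world [ 0.612 -0.246]
toolx [-0.09  1.   -0.  ]
```

```bash

python3 -m crank '{"translation":[[-17,40,0],[-17,40,0],[-17,40,0],[-17,40,0],[-17,40,0],[0,0,0],[0,0,0],[0,0,0]],"roll":[0,0,0,0,0,0,0,0],"fingers":[0.3,0.3,0.3,0.3,0.3,0.3,0.3,0.3]}'
python3 go.py ro2:-.006
```

```text
clock: 14.9
position: [0.6067, -0.2444, 0.0656]
ee_rot: [-0.002, 0.676, 0.737, -0.0]
contact_force: [0.9, 0.2, -1.4]
width: 0.0441
gripper_force: 41.3
t 14.9 pos [ 0.6067 -0.2444  0.0656] yaw 5.0 tilt [-0.003  0.002 -1.   ] w 0.044 gf 41.3 q [-0.49  0.49  1.52  0.    1.13 -0.58] F [ 0.9  0.2 -1.4]
ro2 roll 0.007 then xyz mm [-2.5  5.6 71.6] world [ 0.612 -0.246]
toolx [-0.09  1.    0.  ]
```

```bash

python3 -m crank '{"translation":[[-3,5,15],[0,0,25],[0,0,17],[0,0,9],[0,0,5],[0,0,0],[0,0,0],[0,0,0]],"roll":[0,0,0,0,0,0,0,0],"fingers":[0.3,0.3,0.3,0.3,0.3,0.3,0.3,0.3]}'
python3 -m crank '{"translation":[[0,0,0],[0,0,0],[0,0,0],[0,0,-20],[0,0,-30],[0,0,-24],[0,0,0]],"roll":[0,0,0,0,0,0,0],"fingers":[0.7,0.7,0.7,0.7,0.7,1,1]}'
python3 go.py sB:.07
```

```text
clock: 15.7
position: [0.6146, -0.2482, -0.0029]
ee_rot: [0.001, 0.676, 0.737, 0.0]
contact_force: [0.2, -0.6, 0.5]
width: 0.0436
gripper_force: 41.3
clock: 16.4
position: [0.6166, -0.2492, 0.0743]
ee_rot: [0.004, 0.676, 0.737, 0.001]
contact_force: [0.3, -0.9, 0.4]
width: 0.0845
gripper_force: 0.0
t 16.4 pos [ 0.6166 -0.2492  0.0743] yaw 5.0 tilt [ 0.007 -0.004 -1.   ] w 0.085 gf 0.0 q [-0.49  0.49  1.5   0.    1.14 -0.58] F [ 0.3 -0.9  0.4]
sB roll -0.012 then xyz mm [ -10.5 -213.3    4.3] world [ 0.405 -0.281]
toolx [-0.09  1.   -0.  ]
```

```bash

python3 -m crank '{"translation":[[0,0,0],[-2,-43,0],[-2,-43,0],[-2,-43,0],[-2,-43,0],[-2,-41,5],[0,0,0],[0,0,0]],"roll":[-0.012,0,0,0,0,0,0,0],"fingers":[1,1,1,1,1,1,1,1]}' 
python3 -m crank '{"translation":[[0,0,0]],"roll":[0],"fingers":[1]}' 
python3 go.py sB:-.013
python3 - <<'E'
from h import *
t=get_image("top");a=cv2.resize(t[80:160,360:470],None,fx=5,fy=5,interpolation=cv2.INTER_CUBIC)[:,:550]
w=cv2.resize(get_image("wrist"),(550,344))[:200]
cv2.imwrite("pics/t7.png",np.vstack([a,w]))
E
```

```text
clock: 17.2
position: [0.4017, -0.2784, 0.0641]
ee_rot: [-0.001, 0.672, 0.741, 0.0]
contact_force: [0.6, -0.1, -0.7]
width: 0.0854
gripper_force: 0.0
clock: 17.3
position: [0.4037, -0.279, 0.0647]
ee_rot: [0.0, 0.671, 0.741, 0.0]
contact_force: [0.9, -0.0, 1.0]
width: 0.0853
gripper_force: 0.0
t 17.3 pos [ 0.4037 -0.279   0.0647] yaw 5.7 tilt [ 0.  0. -1.] w 0.085 gf 0.0 q [-0.75  0.28  1.89  0.    0.97 -0.85] F [ 0.9 -0.   1. ]
sB roll -0.000 then xyz mm [-2.   1.5 77.7] world [ 0.405 -0.281]
toolx [-0.1  1.   0. ]
```

View pics/t7.png

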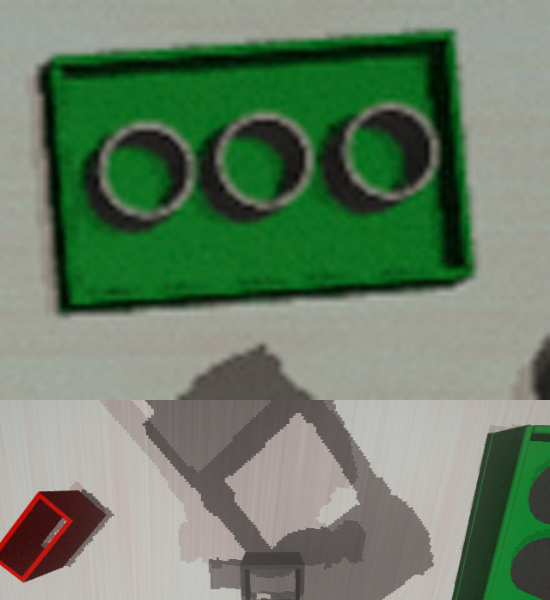

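All three rounds stand apart in the round tray at (146,172), (264,162) and (390,150). The square is aligned below the gripper at (273,575). Grasp sB next.

```bash

python3 -m crank '{"translation":[[-2,1,28],[0,0,25],[0,0,15],[0,0,9],[0,0,0],[0,0,0],[0,0,0],[0,0,0]],"roll":[0,0,0,0,0,0,0,0],"fingers":[1,1,1,1,1,1,1,1]}' 
python3 -m crank '{"translation":[[0,0,0],[0,0,0],[0,0,0],[0,0,0],[0,0,0],[0,0,0]],"roll":[0,0,0,0,0,0],"fingers":[0.3,0.3,0.3,0.3,0.3,0.3]}' 40
python3 -m crank '{"translation":[[0,0,-20],[0,0,-30],[0,0,-30],[0,0,0],[0,0,0],[0,0,0]],"roll":[0,0,0,0.07,0.06,0.07],"fingers":[0.3,0.3,0.3,0.3,0.3,0.3]}'
python3 go.py sq1:.07
```

```text
clock: 18.2
position: [0.4047, -0.2812, -0.0111]
ee_rot: [0.001, 0.671, 0.741, 0.0]
contact_force: [-0.2, 0.2, -0.1]
width: 0.0859
gripper_force: 0.0
clock: 18.8
position: [0.4042, -0.2809, -0.0116]
ee_rot: [0.0, 0.671, 0.741, 0.0]
contact_force: [-0.0, 0.9, 5.4]
width: 0.0434
gripper_force: 41.2
clock: 19.4
position: [0.4039, -0.2805, 0.0679]
ee_rot: [-0.0, 0.743, 0.669, 0.0]
contact_force: [-0.3, 0.2, -1.2]
width: 0.0435
gripper_force: 41.1
t 19.4 pos [ 0.4039 -0.2805  0.0679] yaw -5.9 tilt [-0.  0. -1.] w 0.044 gf 41.1 q [-0.75  0.27  1.89  0.    0.98 -0.65] F [-0.3  0.2 -1.2]
sq1 roll -0.004 then xyz mm [493.6 139.1  -2.1] world [0.591 0.197]
toolx [0.1  0.99 0.  ]
```

```bash

python3 -m crank '{"translation":[[20,6,0],[42,12,0],[42,12,0],[42,12,0],[42,12,0],[42,12,0],[42,12,0],[42,12,0]],"roll":[0,0,0,0,0,0,0,0],"fingers":[0.3,0.3,0.3,0.3,0.3,0.3,0.3,0.3]}'
python3 -m crank '{"translation":[[42,12,0],[42,12,0],[42,12,0],[42,12,0],[12,1,0],[0,0,0],[0,0,0],[0,0,0]],"roll":[0,0,0,0,0,0,0,0],"fingers":[0.3,0.3,0.3,0.3,0.3,0.3,0.3,0.3]}'
python3 go.py sq1:-.004
```

```text
clock: 20.2
position: [0.5253, 0.0244, 0.0676]
ee_rot: [-0.0, 0.742, 0.671, -0.0]
contact_force: [0.4, -0.4, -0.5]
width: 0.0433
gripper_force: 41.0
clock: 21.0
position: [0.5912, 0.195, 0.0678]
ee_rot: [-0.0, 0.742, 0.67, -0.001]
contact_force: [-0.4, 0.7, -0.9]
width: 0.0431
gripper_force: 41.0
t 21.0 pos [0.5912 0.195  0.0678] yaw -5.9 tilt [-0.001 -0.001 -1.   ] w 0.043 gf 41.0 q [ 0.21  0.45  1.6  -0.    1.1   0.31] F [-0.4  0.7 -0.9]
sq1 roll -0.003 then xyz mm [ 1.7 -0.2 71.8] world [0.591 0.197]
toolx [ 0.1   0.99 -0.  ]
```

```bash

python3 -m crank '{"translation":[[2,0,17],[0,0,25],[0,0,17],[0,0,9],[0,0,4],[0,0,0],[0,0,0],[0,0,0]],"roll":[0,0,0,0,0,0,0,0],"fingers":[0.3,0.3,0.3,0.3,0.3,0.3,0.3,0.3]}'
python3 -m crank '{"translation":[[0,0,0],[0,0,0],[0,0,0],[0,0,-20],[0,0,-30],[0,0,-24],[0,0,0]],"roll":[0,0,0,0,0,0,0],"fingers":[0.7,0.7,0.7,0.7,0.7,1,1]}'
python3 go.py sA:.07
```

```text
clock: 21.8
position: [0.5932, 0.1988, -0.0029]
ee_rot: [0.0, 0.742, 0.67, 0.001]
contact_force: [-0.1, -0.8, -0.3]
width: 0.0434
gripper_force: 41.0
clock: 22.5
position: [0.5953, 0.1995, 0.074]
ee_rot: [0.002, 0.742, 0.671, 0.004]
contact_force: [1.1, -0.9, 0.1]
width: 0.0846
gripper_force: 0.0
t 22.5 pos [0.5953 0.1995 0.074 ] yaw -5.8 tilt [ 0.008  0.002 -1.   ] w 0.085 gf 0.0 q [0.21 0.44 1.59 0.   1.1  0.31] F [ 1.1 -0.9  0.1]
sA roll -0.509 then xyz mm [  56.9 -155.7    4. ] world [0.43 0.19]
toolx [0.1  0.99 0.  ]
```

```bash

python3 -m crank '{"translation":[[0,0,0],[0,0,0],[0,0,0],[0,0,0],[14,-39,0],[14,-39,0],[14,-39,0],[15,-39,4]],"roll":[-0.127,-0.127,-0.127,-0.127,0,0,0,0],"fingers":[1,1,1,1,1,1,1,1]}' 
python3 -m crank '{"translation":[[0,0,0],[0,0,0],[0,0,0]],"roll":[0,0,0],"fingers":[1,1,1]}' 
python3 go.py sA:-.013
python3 - <<'E'
from h import *
t=get_image("top");a=cv2.resize(t[80:160,140:250],None,fx=5,fy=5,interpolation=cv2.INTER_CUBIC)[:,:550]
w=cv2.resize(get_image("wrist"),(550,344))[:200]
cv2.imwrite("pics/t8.png",np.vstack([a,w]))
E
```

```text
clock: 23.3
position: [0.4247, 0.189, 0.0654]
ee_rot: [-0.0, 0.55, 0.835, -0.0]
contact_force: [-0.3, -0.2, 0.0]
width: 0.0854
gripper_force: 0.0
clock: 23.6
position: [0.4282, 0.1897, 0.0662]
ee_rot: [0.001, 0.55, 0.835, 0.001]
contact_force: [0.1, 0.3, 0.1]
width: 0.0858
gripper_force: 0.0
t 23.6 pos [0.4282 0.1897 0.0662] yaw 23.3 tilt [ 0.002  0.001 -1.   ] w 0.086 gf 0.0 q [ 0.27  0.24  1.94 -0.    0.96 -0.14] F [0.1 0.3 0.1]
sA roll -0.001 then xyz mm [-0.4  1.6 79.2] world [0.43 0.19]
toolx [-0.4   0.92 -0.  ]
```

View pics/t8.png

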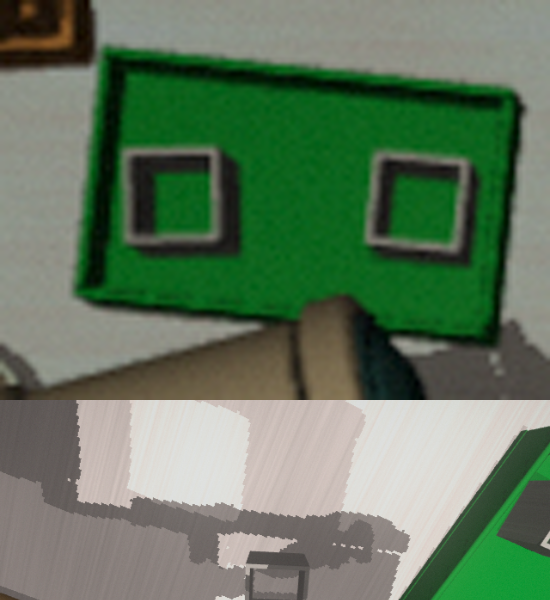

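sB is upright in the square tray at (420,203), the kept square is unmoved at (172,197), and sA is aligned at (277,575). Grasp sA.

```bash

python3 -m crank '{"translation":[[0,1,30],[0,0,25],[0,0,15],[0,0,9],[0,0,0],[0,0,0],[0,0,0],[0,0,0]],"roll":[0,0,0,0,0,0,0,0],"fingers":[1,1,1,1,1,1,1,1]}' 
python3 -m crank '{"translation":[[0,0,0],[0,0,0],[0,0,0],[0,0,0],[0,0,0],[0,0,0]],"roll":[0,0,0,0,0,0],"fingers":[0.3,0.3,0.3,0.3,0.3,0.3]}' 40
python3 -m crank '{"translation":[[0,0,-20],[0,0,-30],[0,0,-30],[0,0,0],[0,0,0],[0,0,0],[0,0,0],[0,0,0]],"roll":[0,0,0,0.127,0.127,0.127,0.127,0],"fingers":[0.3,0.3,0.3,0.3,0.3,0.3,0.3,0.3]}'
python3 go.py sq2:.07
```

```text
clock: 24.5
position: [0.4283, 0.19, -0.0121]
ee_rot: [0.001, 0.55, 0.835, 0.001]
contact_force: [-0.4, -0.4, 0.8]
width: 0.0853
gripper_force: 0.0
clock: 25.1
position: [0.4278, 0.1899, -0.0124]
ee_rot: [0.0, 0.55, 0.835, 0.0]
contact_force: [-0.7, 0.5, 5.7]
width: 0.0436
gripper_force: 40.7
clock: 25.9
position: [0.4271, 0.1896, 0.0668]
ee_rot: [-0.0, 0.742, 0.671, -0.0]
contact_force: [-0.2, -0.4, -0.2]
width: 0.0433
gripper_force: 40.8
t 25.9 pos [0.4271 0.1896 0.0668] yaw -5.8 tilt [-0.001 -0.    -1.   ] w 0.043 gf 40.8 q [0.27 0.24 1.94 0.   0.96 0.37] F [-0.2 -0.4 -0.2]
sq2 roll -0.001 then xyz mm [ 81.5 162.6  -3.2] world [0.597 0.255]
toolx [ 0.1   0.99 -0.  ]
```

```bash

python3 -m crank '{"translation":[[16,32,0],[20,40,0],[20,40,0],[20,40,0],[5,10,0],[0,0,0],[0,0,0],[0,0,0]],"roll":[0,0,0,0,0,0,0,0],"fingers":[0.3,0.3,0.3,0.3,0.3,0.3,0.3,0.3]}'
python3 -m crank '{"translation":[[0,0,0]],"roll":[0],"fingers":[0.3]}'
python3 go.py sq2:-.006
```

```text
clock: 26.7
position: [0.5947, 0.2533, 0.0668]
ee_rot: [-0.001, 0.742, 0.671, -0.001]
contact_force: [-0.2, 0.3, -1.2]
width: 0.0434
gripper_force: 41.0
clock: 26.8
position: [0.5953, 0.2535, 0.0674]
ee_rot: [-0.0, 0.742, 0.671, -0.0]
contact_force: [-0.1, 0.2, -0.2]
width: 0.0432
gripper_force: 41.0
t 26.8 pos [0.5953 0.2535 0.0674] yaw -5.8 tilt [-0.001 -0.    -1.   ] w 0.043 gf 41.0 q [0.3  0.48 1.54 0.   1.12 0.4 ] F [-0.1  0.2 -0.2]
sq2 roll -0.001 then xyz mm [ 1.2  1.6 73.4] world [0.597 0.255]
toolx [ 0.1   0.99 -0.  ]
```

```bash

python3 -m crank '{"translation":[[1,1,17],[0,0,25],[0,0,17],[0,0,9],[0,0,5],[0,0,0],[0,0,0],[0,0,0]],"roll":[0,0,0,0,0,0,0,0],"fingers":[0.3,0.3,0.3,0.3,0.3,0.3,0.3,0.3]}'
python3 -m crank '{"translation":[[0,0,0],[0,0,0],[0,0,0],[0,0,-20],[0,0,-30],[0,0,-24],[0,0,0]],"roll":[0,0,0,0,0,0,0],"fingers":[0.7,0.7,0.7,0.7,0.7,0.7,0.7]}'
python3 go.py bar:.07
```

```text
clock: 27.6
position: [0.5987, 0.2551, -0.0048]
ee_rot: [0.0, 0.742, 0.671, 0.001]
contact_force: [-0.1, -0.6, -0.7]
width: 0.0433
gripper_force: 41.0
clock: 28.3
position: [0.6008, 0.2558, 0.0722]
ee_rot: [0.002, 0.742, 0.671, 0.004]
contact_force: [-0.1, 0.1, 0.1]
width: 0.0598
gripper_force: 0.0
t 28.3 pos [0.6008 0.2558 0.0722] yaw -5.8 tilt [ 0.008  0.002 -1.   ] w 0.060 gf 0.0 q [0.3  0.48 1.53 0.   1.13 0.4 ] F [-0.1  0.1  0.1]
bar roll 0.171 then xyz mm [-286.8  -96.7    2.2] world [0.431 0.006]
toolx [0.1  0.99 0.  ]
```

```bash

python3 -m crank '{"translation":[[0,0,0],[0,0,0],[-41,-14,0],[-41,-14,0],[-41,-14,0],[-41,-14,0],[-41,-14,0],[-41,-14,0]],"roll":[0.085,0.085,0,0,0,0,0,0],"fingers":[0.7,0.7,0.7,0.7,0.7,0.7,0.7,0.7]}' 
python3 -m crank '{"translation":[[-41,-13,2],[0,0,0],[0,0,0],[0,0,0],[0,0,0]],"roll":[0,0,0,0,0],"fingers":[0.7,0.7,0.7,0.7,0.7]}' 
python3 go.py bar:-.013
python3 - <<'E'
from h import *
t=get_image("top");a=cv2.resize(t[80:160,140:250],None,fx=5,fy=5,interpolation=cv2.INTER_CUBIC)[:,:550]
c=camera_info("wrist");w=get_image("wrist")
x=np.array([.4306,.0056])
a_=np.radians(74.4);u=np.array([np.cos(a_),np.sin(a_)]);v=np.array([-u[1],u[0]])
for z in(0,.04):
  P=np.array([[*(x+i*u*.03+j*v*.013),z] for i,j in((1,1),(1,-1),(-1,-1),(-1,1))])
  cv2.polylines(w,[np.int32(cv2.projectPoints(P,c["rvec"],c["tvec"],c["mtx"],None)[0])],True,(0,0,255),1)
w=cv2.resize(w,(550,344))[:200]
cv2.imwrite("pics/t9.png",np.vstack([a[:390],w]))
E
```

```text
clock: 29.1
position: [0.4493, 0.0392, 0.0673]
ee_rot: [-0.0, 0.796, 0.605, -0.0]
contact_force: [0.9, 0.0, 0.1]
width: 0.0601
gripper_force: 0.0
clock: 29.6
position: [0.4285, 0.0052, 0.066]
ee_rot: [0.0, 0.796, 0.606, 0.0]
contact_force: [0.3, -0.5, 0.1]
width: 0.0597
gripper_force: 0.0
t 29.6 pos [0.4285 0.0052 0.066 ] yaw -15.4 tilt [ 0.001  0.    -1.   ] w 0.060 gf 0.0 q [-0.15  0.19  2.01  0.    0.94  0.12] F [ 0.3 -0.5  0.1]
bar roll 0.003 then xyz mm [ 1.   1.9 79. ] world [0.431 0.006]
toolx [0.27 0.96 0.  ]
```

View pics/t9.png

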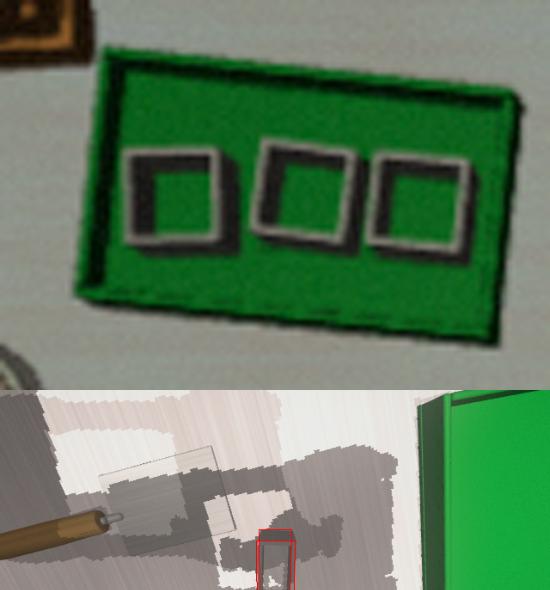

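The three squares stand apart in the square tray at (172,197), (304,192) and (420,203). The bar model overlays the real bar at (277,560). Grasp the bar.

```bash

python3 -m crank '{"translation":[[1,1,30],[0,0,25],[0,0,15],[0,0,9],[0,0,0],[0,0,0],[0,0,0],[0,0,0]],"roll":[0,0,0,0,0,0,0,0],"fingers":[0.7,0.7,0.7,0.7,0.7,0.7,0.7,0.7]}' 
python3 -m crank '{"translation":[[0,0,0],[0,0,0],[0,0,0],[0,0,0],[0,0,0],[0,0,0]],"roll":[0,0,0,0,0,0],"fingers":[0.1,0.1,0.1,0.1,0.1,0.1]}' 40
python3 -m crank '{"translation":[[0,0,-20],[0,0,-30],[0,0,-30],[0,0,0],[0,0,0],[0,0,0]],"roll":[0,0,0,-0.087,-0.087,0],"fingers":[0.1,0.1,0.1,0.1,0.1,0.1]}'
python3 go.py sp1:.07
```

```text
clock: 30.5
position: [0.4296, 0.0049, -0.0122]
ee_rot: [0.001, 0.796, 0.605, 0.001]
contact_force: [-0.2, -0.3, -0.6]
width: 0.0599
gripper_force: 0.0
clock: 31.1
position: [0.4292, 0.0049, -0.0124]
ee_rot: [0.0, 0.796, 0.605, 0.0]
contact_force: [-0.7, 0.6, 5.6]
width: 0.0257
gripper_force: 39.4
clock: 31.7
position: [0.4287, 0.005, 0.0671]
ee_rot: [0.0, 0.741, 0.672, 0.0]
contact_force: [0.5, -0.7, -1.5]
width: 0.0255
gripper_force: 39.3
t 31.7 pos [0.4287 0.005  0.0671] yaw -5.6 tilt [ 0.  0. -1.] w 0.025 gf 39.3 q [-0.15  0.19  2.01  0.    0.94 -0.05] F [ 0.5 -0.7 -1.5]
sp1 roll -0.003 then xyz mm [  2.  178.8  -2.9] world [ 0.607 -0.01 ]
toolx [0.1 1.  0. ]
```

```bash

python3 -m crank '{"translation":[[0,19,0],[1,40,0],[1,40,0],[0,40,0],[0,39,0],[0,0,0],[0,0,0],[0,0,0]],"roll":[0,0,0,0,0,0,0,0],"fingers":[0.1,0.1,0.1,0.1,0.1,0.1,0.1,0.1]}'
python3 -m crank '{"translation":[[0,0,17],[0,0,25],[0,0,17],[0,0,9],[0,0,4],[0,0,0],[0,0,0],[0,0,0]],"roll":[0,0,0,0,0,0,0,0],"fingers":[0.1,0.1,0.1,0.1,0.1,0.1,0.1,0.1]}'
python3 go.py sp1:-.006
```

```text
clock: 32.5
position: [0.6042, -0.01, 0.0662]
ee_rot: [-0.001, 0.741, 0.672, -0.001]
contact_force: [-0.3, 1.0, -0.6]
width: 0.0257
gripper_force: 39.4
clock: 33.3
position: [0.607, -0.0103, -0.0039]
ee_rot: [0.001, 0.741, 0.672, 0.001]
contact_force: [-0.6, -0.0, -1.2]
width: 0.025
gripper_force: 39.4
t 33.3 pos [ 0.607  -0.0103 -0.0039] yaw -5.6 tilt [ 0.002 -0.    -1.   ] w 0.025 gf 39.4 q [-0.13  0.5   1.72  0.    0.92 -0.03] F [-0.6 -0.  -1.2]
sp1 roll -0.003 then xyz mm [ 0.5 -0.2  2.1] world [ 0.607 -0.01 ]
toolx [0.1 1.  0. ]
```

```bash

python3 -m crank '{"translation":[[0,0,2],[0,0,0],[0,0,0],[0,0,0],[0,0,-20],[0,0,-40],[0,0,-40],[0,0,-30]],"roll":[0,0,0,0,0,0,0,0],"fingers":[0.1,0.6,0.6,0.6,0.6,0.6,0.6,0.6]}'
python3 -m crank '{"translation":[[0,-40,0],[0,-40,0],[0,-40,0],[0,-40,0],[0,-40,0],[0,-30,0],[0,0,0],[0,0,0]],"roll":[0,0,0,0,0,0,0,0],"fingers":[0.6,0.6,0.6,0.6,0.6,0.6,0.6,0.6]}'
python3 - <<'E'
from h import *
t=get_image("top");a=cv2.resize(t[80:165,150:465],None,fx=2.5,fy=2.5,interpolation=cv2.INTER_CUBIC)
s=cv2.resize(get_image("side")[100:280,230:520],None,fx=2,fy=2,interpolation=cv2.INTER_CUBIC)
cv2.imwrite("pics/fin.png",np.vstack([a,cv2.copyMakeBorder(s,0,0,0,a.shape[1]-s.shape[1],0)]))
E
```

```text
clock: 34.1
position: [0.607, -0.0103, 0.1257]
ee_rot: [0.001, 0.741, 0.672, 0.001]
contact_force: [0.7, 0.4, -0.5]
width: 0.0509
gripper_force: 0.0
clock: 34.9
position: [0.3776, 0.012, 0.1236]
ee_rot: [0.001, 0.741, 0.672, 0.001]
contact_force: [0.3, -0.1, 0.5]
width: 0.0513
gripper_force: 0.0
```

View pics/fin.png

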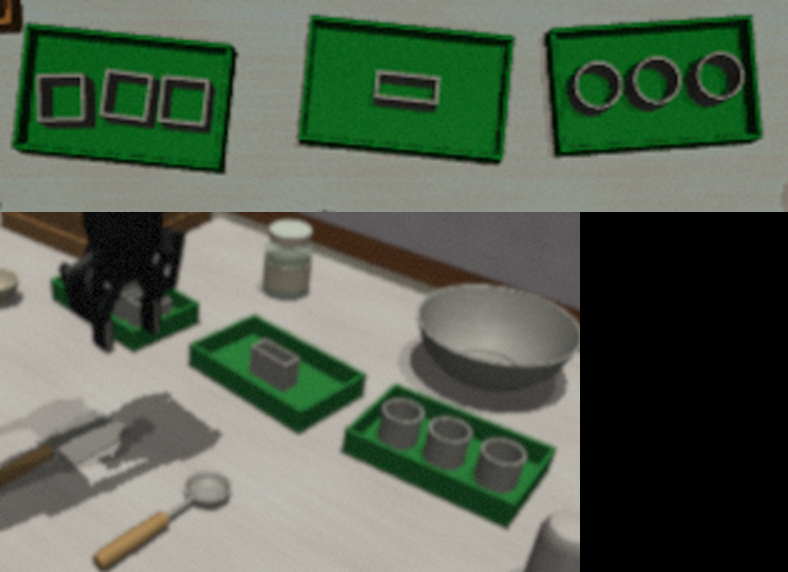

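All the cutters stand upright in their trays: squares at (62,98), (128,97) and (186,104), the bar at (407,88), rounds at (597,87), (656,80) and (719,76). The gripper is clear, so I'll hand in.

```bash
python3 -c "
from rig import manip
print(manip.sign_off())"
```

```text
the job is handed in; nothing more can be done
None
```

All five cutters are upright in their trays (two round, two square, and the bar in the spare tray), the two kept cutters look unmoved in the last picture, and the job was handed in at about 35 s; no verdict was returned.

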